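# Put the spice jars back in their rows, spout to the mark

### The arm

A 6-joint arm with a two-finger parallel gripper is mounted at the origin on the work surface. World frame = base frame: x ahead of the robot, y to its left, z up, the work surface at z = 0. Lengths are in m, angles in rad, forces in N, time in s.
With the tool pointing down it reaches from about 0.325 to 0.75 m from the base axis. Payload 7.6 kg.
Tool frame: the origin (TCP) lies between the finger pads; the fingertips stand manip.tip_extent ahead of it and the grasp point (between the pads) lies 3 mm ahead of it (manip.tip_extent is the distance from the TCP to the fingertips, in m); z points along the fingers, y is the line along which they close (so a half turn about z gives the same grasp; the last joint's range is limited). The gripper opens to 85 mm and grips with 20 to 120 N. Pads are 22 mm wide; open, the fingers measure 114 mm over their backs; the gripper's body (76 mm by 85 mm) begins 54 mm behind the grasp point. The pads swing forward as they close: fully open they stand 13 mm farther back than shut.
Start: joints at [1.043, 0.052, 1.401, -0, 1.689, -0.07], TCP at [0.232, 0.471, 0.253] pointing down, gripper open.
Joint ranges: [-2.9, 2.9], [-0.91, 2.17], [0.12, 2.37], [-1.06, 4.2], [0.26, 2.73], [-2.93, 2.93]. Speed limits (rad/s): [2.57, 2.57, 3.01, 3.14, 3.14, 3.14].

### API

Orientations are given as a 3x3 rotation matrix whose columns are the frame's x, y, z axes.
In Python, from cell import manip gives the robot as it stands.
- The arm moves only by the tool play_rows, never from a script. Its argument "deltas" is a list of rows, each a list of 3 entries, a list of its own where there are three numbers: the shift along the tool's x, y, z as a fraction of full scale, then the turn about the tool's z as a fraction of full scale, then the closure, from 0 (fully open) to 1 (shut). In form: [[[tx, ty, tz], turn, gripper], ...]. A call has 1 to 8 rows; each row shifts and turns the commanded pose from where the row before left it, along the tool's axes as they then stand; what a row does not reach is not made up. Full scale, the value 1, is 200 mm for a shift and pi rad for a turn. A row lasts 1/12 s, in which the tool goes at most 41.7 mm and 7.16 degrees, less where a joint would pass 70% of its speed; a pose out of reach is approached as far as the arm can. A call with a number of a shift or a turn outside -1 to 1 is refused whole. A call with a gripper value outside its range is refused whole. The fingers move at their own pace and stop on an object; the grip force is fixed at half the most. Time passes only in rows, so rows that do not move let the fingers close. It gives the time, the measured TCP pose, the force, the opening and the grip force at its end, in the units of the state.
- manip.state(): the state, without advancing time (a new reading comes with each control period).
- manip.read_camera(name): name is "scene" or "top" or "wrist"; returns a dict with "pixels" (480x640x3 uint8, red, green, blue), "z_map" (480x640 float32, m along the optical axis (not along the pixel's ray), 0 where there is no reading), "mtx" (3x3 intrinsics, pixels), "k1" (the pictures are not rectified: a ray, as slopes to the right and down, at radius r is drawn at 1 + k1 r^2 times it, then the intrinsics apply), "R" (3x3) and "t" (3): a world point X has camera coordinates R X + t. Camera axes: x right, y down, z forward; pixel columns grow to the right and rows downward; lengths in m; the calibration is good to about 2 mm. A picture is of the moment at which its call begins.
- manip.job_done(): hands the job in; it is judged then, once.
Trained networks look in a picture, given as the dict that the camera call returned (one of the last four; its "shot" number tells which), for a name from the list of things; names that differ only in an ending like _2 or _b are one class to them, and where a whole thing is asked for, a point or a joint stands for the part that bears it (a point fixed in the world has none). Each returns a list of dicts, best first, with "conf" (0 to 1); they miss things now and then, are a little off and sometimes report something else, mostly with a low value. They report only what shows in the picture. A call takes as long as a camera call.
- manip.search_frame(picture, query): "uv" ([column, row] in pixels, amid what is visible of it).
- manip.spot_point(picture, query): "uv" ([column, row] in pixels: a listed point, or the origin of a listed thing).
The state is a dict: "t": time; "qpos": joint angles; "joint_vel": joint speeds; "tau": joint torques, N m; "ee_pos": TCP position; "eef_rot": TCP orientation; "ft_force": force on the tool from outside, world axes, zero at the start; "ft_torque": the same for the moment, N m; "opening": finger opening in m; "grasp_force": force on a finger pad.
Only numpy, scipy, OpenCV 4.12 (cv2) and the standard library are available. Lean on these libraries where they do the work, as an engineer would, in place of code of your own. Each camera call takes 0.05 s, during which the arm holds its last target. There are 200 camera calls.

### The job

Put the two loose spice jars away: the tall one on the free dark disc of the board where the tall jar stands, the short one on the free disc of the board with the short jar. Set each down gently (do not let it drop), standing in the middle of its disc and turned so that its black spout faces along the disc's white mark, and leave the other jars and the mill where they are.

Things in the scene. Friction and masses are not known exactly. Their poses are not given: they have to be found in the camera images.
- jar_tall: The tall loose jar to put away, standing on the counter. Round, 104 mm tall: rust-red body 44 mm across up to 82 mm, then a yellow cap 36 mm across. A black bar on the cap top runs from its middle to a small black spout at the edge; a white label with a red stripe is on the same side. Origin: centre of underside; z up; x points from the axis to the spout.
- jar_tall_spout (a point): Tip of that jar's black spout, 23.5 mm from its axis along its x, 99.5 mm above its underside.
- tray_tall: Fixed wooden board of the tall row, 110 (x) by 220 (y) by 12 mm, flat on the counter. Two dark discs 60 mm across inlaid flush at y = 55 mm (free place) and y = -55 mm (taken by the tall row jar); from each a white mark points to the front edge (+x, away from the robot). Origin: centre of underside.
- tray_tall_spot (a point): Centre of the free dark disc of the tall row's board, on its top face (12 mm above the counter); x points along the white mark, z up.
- row_tall: Bystander jar on the tall row's board, 110 mm from the free place, spout to its mark. Round, 104 mm tall: rust-red body 44 mm across up to 82 mm, then a yellow cap 36 mm across. A black bar on the cap top runs from its middle to a small black spout at the edge; a white label with a red stripe is on the same side. Origin: centre of underside; z up; x points from the axis to the spout.
- jar_short: The short loose jar to put away, standing on the counter. Round, 76 mm tall: rust-red body 44 mm across up to 54 mm, then a yellow cap 36 mm across. A black bar on the cap top runs from its middle to a small black spout at the edge; a white label with a red stripe is on the same side. Origin: centre of underside; z up; x points from the axis to the spout.
- jar_short_spout (a point): Tip of that jar's black spout, 23.5 mm from its axis along its x, 71.5 mm above its underside.
- tray_short: Fixed wooden board of the short row, 110 (x) by 220 (y) by 12 mm, flat on the counter. Two dark discs 60 mm across inlaid flush at y = -55 mm (free place) and y = 55 mm (taken by the short row jar); from each a white mark points to the front edge (+x, away from the robot). Origin: centre of underside.
- tray_short_spot (a point): Centre of the free dark disc of the short row's board, on its top face (12 mm above the counter); x points along the white mark, z up.
- row_short: Bystander jar on the short row's board, 110 mm from the free place, spout to its mark. Round, 76 mm tall: rust-red body 44 mm across up to 54 mm, then a yellow cap 36 mm across. A black bar on the cap top runs from its middle to a small black spout at the edge; a white label with a red stripe is on the same side. Origin: centre of underside; z up; x points from the axis to the spout.
- mill: Pepper mill, 158 mm tall, steel head 60 mm across. Bystander on the counter to the left. Origin: centre of the underside.
- pickles: Pickle jar, 110 mm tall, 76 mm across, black lid. Bystander on the counter to the right. Origin: centre of the underside.

How it is judged:
At the end, for the whole second after the job is handed in: Each loose jar stands upright (within 3 degrees) and at rest on the board of its own height, its axis within 8 mm of the centre of the free disc, its spout pointing along the white mark within 9.5 degrees (the right way round), and the gripper has let go (horizontal distance between jar_tall and tray_tall_spot below 0.008 m and z of jar_tall in the frame of tray_tall_spot between -0.003 and 0.003 m and angle between each of jar_tall, jar_short's own z axis and vertical below 0.06 rad and angle between the x axis of jar_tall and the x axis of tray_tall_spot, either way round below 0.17 rad and x of jar_tall_spout in the frame of tray_tall_spot above 0 m and linear speed of each of jar_tall, jar_short below 0.01 m/s and angular speed of each of jar_tall, jar_short below 0.1 rad/s and contact force between each of jar_tall, jar_short and the fingers below 0.1 N and horizontal distance between jar_short and tray_short_spot below 0.008 m and z of jar_short in the frame of tray_short_spot between -0.003 and 0.003 m and angle between the x axis of jar_short and the x axis of tray_short_spot, either way round below 0.17 rad and x of jar_short_spout in the frame of tray_short_spot above 0 m); the robot touches nothing.
It fails at once if a row jar, the pepper mill or the pickle jar is pushed or knocked more than 15 mm out of place (distance of any of row_tall, row_short, mill, pickles from where it was at the start of the episode above 0.015 m).
It fails at once if a loose jar is tipped by more than 45 degrees (angle between any of jar_tall, jar_short's own z axis and vertical above 0.785 rad).
It fails at once if a loose jar is pressed or slammed on a board (over 40 N between jar and board) (contact force between any of jar_tall, jar_short and tray_tall above 40 N or contact force between any of jar_tall, jar_short and tray_short above 40 N).
It fails at once if a loose jar is dropped: let go more than 10 mm above the disc it is to stand on ((contact force between jar_tall and the fingers below 0.1 N and horizontal distance between jar_tall and tray_tall_spot below 0.05 m and z of jar_tall in the frame of tray_tall_spot above 0.01 m) or (contact force between jar_short and the fingers below 0.1 N and horizontal distance between jar_short and tray_short_spot below 0.05 m and z of jar_short in the frame of tray_short_spot above 0.01 m)).
It also fails if it takes over 64 s, if anything falls off the work surface, if the arm or the gripper's body presses on something with over 40 N, if the wrist force passes 120 N, or if a joint passes its speed limit or range.

## Working session

There is one attempt and no reset: what is moved stays moved. The work goes in short steps, Python scripts to look and compute and a tool call to move; the robot and the scene stay as the last step left them, time stands still between calls to the robot, and variables do not carry over. Pictures are saved under pics/ and viewed, at most 10 in all, crops included, and the job is handed in when it is done.

Besides the shell and the picture viewer there is one more tool, called after "Call:" in YAML: its name, and indented under it one key for each argument. play_rows: Moves the arm, as the interface text tells. Shift numbers are shares of 200 mm and turn numbers shares of pi rad, none past 1 either way. Its arguments: {"type":"object","properties":{"deltas":{"type":"array"}},"required":["deltas"]}

```bash
ls; mkdir -p pics; cat > h.py <<'E'
import numpy as np, cv2
from cell import manip
def ray(p,uv):
    K=np.array(p["mtx"]);d=np.array([p["k1"],0,0,0,0],float)
    s=np.array([(uv[0]-K[0,2])/K[0,0],(uv[1]-K[1,2])/K[1,1]]);q=s.copy()
    for _ in range(30): q=s/(1+p["k1"]*(q@q))
    R=np.array(p["R"]);t=np.array(p["t"]);o=-R.T@t
    return o,R.T@np.array([q[0],q[1],1.])
def atz(p,uv,z):
    o,d=ray(p,uv);return o+d*(z-o[2])/d[2]
def depth(p,uv):
    o,d=ray(p,uv);u,v=int(round(uv[0])),int(round(uv[1]))
    w=p["z_map"][max(v-2,0):v+3,max(u-2,0):u+3];w=w[w>0]
    return o+d*np.median(w) if len(w) else None
def tri(a,ua,b,ub):
    o1,d1=ray(a,ua);o2,d2=ray(b,ub)
    s=np.linalg.lstsq(np.c_[d1,-d2],o2-o1,rcond=None)[0]
    A=o1+d1*s[0];B=o2+d2*s[1];return (A+B)/2,np.linalg.norm(A-B)
def proj(p,X):
    c=np.array(p["R"])@np.array(X)+p["t"];q=c[:2]/c[2];q=q*(1+p["k1"]*(q@q))
    K=np.array(p["mtx"]);return np.array([K[0,0]*q[0]+K[0,2],K[1,1]*q[1]+K[1,2]])
def save(p,n): cv2.imwrite("pics/"+n,cv2.cvtColor(p["pixels"],cv2.COLOR_RGB2BGR))
E
python3 - <<'E'
from h import *
np.set_printoptions(precision=4,suppress=True)
print(manip.tip_extent); s=manip.state(); print(s["ee_pos"],s["eef_rot"],s["opening"])
P={n:manip.read_camera(n) for n in("scene","top","wrist")}
for n,p in P.items():
    save(p,n+"0.png"); print(n,-np.array(p["R"]).T@p["t"])
    for q in ["jar_tall","jar_short","jar_tall_spout","jar_short_spout","tray_tall_spot","tray_short_spot","row_tall","row_short","tray_tall","tray_short","mill","pickles"]:
        for r in manip.spot_point(p,q)[:3]:
            print(n,q,np.round(r["uv"],1),round(r["conf"],2),depth(p,r["uv"]))
E
```

```text
pics
0.022
[0.2319 0.4707 0.2525] [[-0.897   0.442  -0.0008]
 [ 0.442   0.897  -0.0013]
 [ 0.0001 -0.0016 -1.    ]] 0.08535870779168278
scene [1.354  0.1565 0.746 ]
scene jar_tall [301.7 253.9] 0.72 [ 0.4939 -0.0169  0.0247]
scene jar_tall [302.9 233.8] 0.25 [ 0.4881 -0.0146  0.0865]
scene jar_short [307.4 309.8] 0.91 [0.6881 0.0345 0.0263]
scene jar_tall_spout [303.9 226.5] 0.71 [ 0.4803 -0.0135  0.104 ]
scene jar_short_spout [303.  295.1] 0.98 [0.6843 0.0238 0.0672]
scene tray_tall_spot [428.  282.9] 0.91 [0.5346 0.3101 0.0142]
scene tray_short_spot [167.4 262.3] 0.73 [ 0.5824 -0.3562  0.0154]
scene tray_short_spot [480.8 254.1] 0.71 [0.4001 0.4557 0.0198]
scene row_tall [389.1 283.7] 0.88 [0.5784 0.2126 0.0358]
scene row_short [206.1 262.7] 0.79 [ 0.5917 -0.2415  0.0405]
scene tray_tall [406.2 286.5] 0.88 [0.5544 0.2566 0.0115]
scene tray_short [190.2 270.6] 0.66 [ 0.6013 -0.2846  0.0153]
scene mill [478.5 254.7] 0.81 [0.3972 0.4511 0.0147]
scene mill [305.8 229.9] 0.74 [ 0.4857 -0.0076  0.098 ]
scene pickles [164.1 212.3] 0.8 [ 0.3875 -0.4548  0.031 ]
top [0.3428 0.0239 1.4125]
t
[... 367 characters left out ...]
p tray_short_spot [308.8 161.3] 0.36 [0.7073 0.0135 0.0018]
top row_tall [315.7 237.4] 0.37 [ 0.5006 -0.0076  0.0042]
top row_short [403.8 211.4] 0.83 [ 0.5615 -0.2279  0.0809]
top row_short [195.3 225.1] 0.18 [0.5273 0.3092 0.0125]
top tray_tall [216.2 217.3] 0.65 [0.5491 0.2556 0.0116]
top tray_short [423.3 213.1] 0.61 [ 0.569  -0.2927  0.0125]
top mill [133.9 284.3] 0.93 [0.3698 0.4429 0.067 ]
top mill [303.3 176.9] 0.46 [0.6511 0.0276 0.0591]
top mill [313.3 236.3] 0.16 [ 0.5038 -0.0013  0.0003]
top pickles [493.5 293. ] 0.79 [ 0.3596 -0.4403  0.1057]
top pickles [423.5 211.4] 0.19 [ 0.5735 -0.2932  0.0128]
wrist [0.1683 0.5009 0.3744]
wrist mill [365.  323.4] 0.61 [0.3566 0.4632 0.0433]
```

```bash
python3 - <<'E'
import cv2
a=cv2.imread("pics/top0.png")[130:330,100:540]
cv2.imwrite("pics/topc.png",cv2.resize(a,None,fx=1.8,fy=1.8,interpolation=2))
E
```

```text
(no output)
```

View pics/scene0.png

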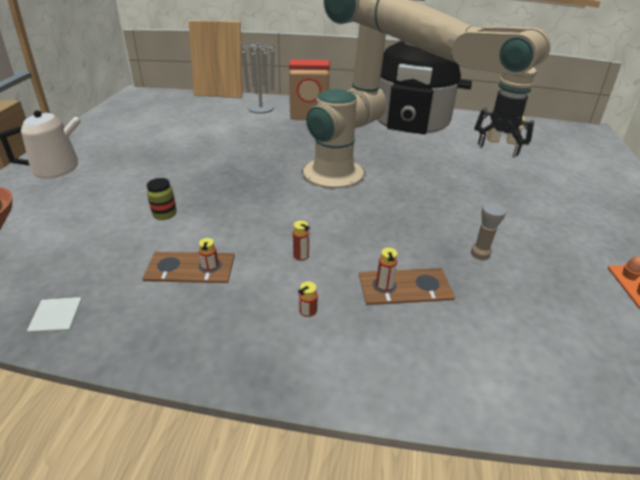

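View pics/topc.png

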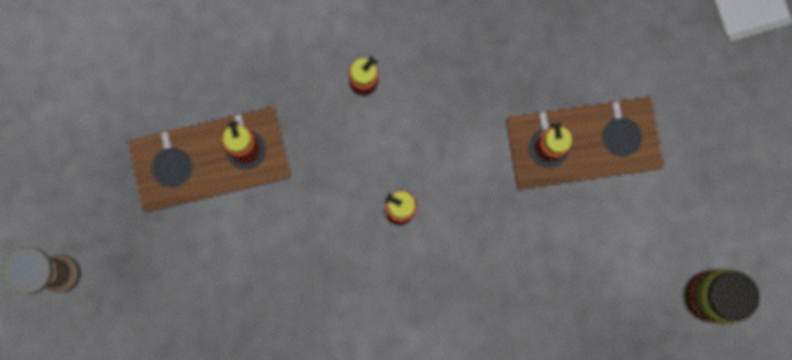

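The scene view shows the tall jar at about (302,240) and the short one at (308,300), with free discs at (428,283) and (169,265). In the top crop, the tall jar (400,206) has its spout to the upper left. The short jar (363,72) has its spout to the upper right.

```bash
cat >> h.py <<'E'
np.set_printoptions(precision=4,suppress=True)
def comps(p,mask,amin=20):
    n,l,st,c=cv2.connectedComponentsWithStats(mask.astype(np.uint8))
    return [(c[i],st[i,4],l==i,st[i]) for i in range(1,n) if st[i,4]>=amin]
def yellow(p,amin=20):
    h=cv2.cvtColor(p["pixels"],cv2.COLOR_RGB2HSV)
    return comps(p,(h[...,0]>22)&(h[...,0]<36)&(h[...,1]>130)&(h[...,2]>120),amin)
def hullc(m):
    c=max(cv2.findContours(m.astype(np.uint8),0,1)[0],key=len)
    return np.array(cv2.minEnclosingCircle(c)[0]) 
def wood(p,amin=500):
    h=cv2.cvtColor(p["pixels"],cv2.COLOR_RGB2HSV)
    return comps(p,(h[...,0]<18)&(h[...,1]>90)&(h[...,2]>40),amin)
E
python3 - <<'E'
from h import *
T=manip.read_camera("top");S=manip.read_camera("scene")
yt=[(hullc(m),a) for c,a,m,s in yellow(T)];ys=[(hullc(m),a) for c,a,m,s in yellow(S)]
for u,a in yt:
    for v,b in ys:
        X,e=tri(T,u,S,v)
        if e<.015 and 0<X[2]<.15: print(u,a,v,b,X,e)
for c,a,m,s in wood(T):
    pts=np.array([atz(T,(x,y),.012)[:2] for y,x in np.argwhere(m)])
    print("wood",a,cv2.minAreaRect((pts*1000).astype(np.float32)))
for ut,us in [((197,222.2),(428,282.9)),((443.3,210.1),(167.4,262.3))]:
    print("disc",tri(T,ut,S,us),atz(T,ut,.012))
E
```

```text
[301.5    169.2778] 128 [307.7662 288.9604] 129 [0.668  0.0319 0.0719] 0.001028026588057733
[230.8333 206.3889] 147 [388.4286 254.4286] 97 [0.562  0.2028 0.1117] 0.0027994343479839077
[410.1718 206.9046] 140 [206.  243.5] 79 [ 0.5722 -0.2427  0.0865] 0.0005516278741319562
[322.463  243.0741] 134 [300.     226.3333] 82 [ 0.4761 -0.0234  0.1001] 0.002045796388749596
wood 2390 ((580.7659912109375, -295.6847229003906), (107.4755630493164, 216.38961791992188), 9.270838737487793)
wood 2499 ((547.08349609375, 256.161865234375), (107.69854736328125, 217.63424682617188), 14.489336013793945)
disc (array([0.535 , 0.3075, 0.014 ]), np.float64(0.005240865647690288)) [0.5352 0.3052 0.012 ]
disc (array([ 0.5799, -0.3515,  0.0131]), np.float64(0.011525757297740717)) [ 0.578  -0.3462  0.012 ]
```

Call:
play_rows:
  deltas:
    - [[-0.19, -0.036, 0], 0, 0]
    - [[-0.19, -0.036, 0], 0, 0]
    - [[-0.19, -0.036, 0], 0, 0]
    - [[-0.19, -0.036, 0], 0, 0]
    - [[-0.19, -0.036, 0], 0, 0]
    - [[-0.19, -0.036, 0], 0, 0]
    - [[-0.19, -0.036, 0], 0, 0]
    - [[-0.19, -0.036, 0], 0, 0]

```text
t: 2.72
ee_pos: [0.4806, 0.2835, 0.2534]
eef_rot: [[-0.897, 0.442, 0.0], [0.442, 0.897, 0.0], [-0.0, 0.0, -1.0]]
ft_force: [0.4, 1.1, -0.6]
opening: 0.0853
grasp_force: 0.0
```

```bash
python3 - <<'E'
from h import *
W=manip.read_camera("wrist");save(W,"w1.png");s=manip.state()
print(s["t"],s["ee_pos"],s["eef_rot"][:,0],s["joint_vel"].round(2),np.array(W["R"])[2],-W["R"].T@W["t"],W["mtx"],W["k1"])
for n in ["tray_tall_spot","tray_tall","row_tall","jar_tall_spout","jar_tall"]:
    for r in manip.spot_point(W,n)[:2]: print(n,r["uv"],r["conf"],atz(W,r["uv"],.012),depth(W,r["uv"]))
E
```

```text
2.7667 [0.4849 0.2791 0.2528] [-0.8946  0.4469 -0.003 ] [ 0.08 -0.02  0.04  0.01 -0.    0.14] [ 0.2498 -0.1224 -0.9605] [0.4169 0.3135 0.3753] [[369.2466   0.     315.1215]
 [  0.     369.2466 237.1053]
 [  0.       0.       1.    ]] 0.018399389795001383
tray_tall_spot [360.6, 239.1] 0.62 [0.5339 0.308  0.012 ] [0.5333 0.3081 0.0137]
tray_tall [320.5, 265.9] 0.74 [0.542  0.2583 0.012 ] [0.5416 0.2585 0.0132]
row_tall [282.7, 302.9] 0.58 [0.5622 0.2031 0.012 ] [0.5439 0.217  0.0578]
jar_tall_spout [19.1, 373.2] 0.65 [ 0.507  -0.1032  0.012 ] [ 0.4848 -0.0004  0.1016]
jar_tall [67.1, 315.2] 0.81 [ 0.4716 -0.012   0.012 ] [ 0.4697 -0.0007  0.0247]
```

View pics/w1.png

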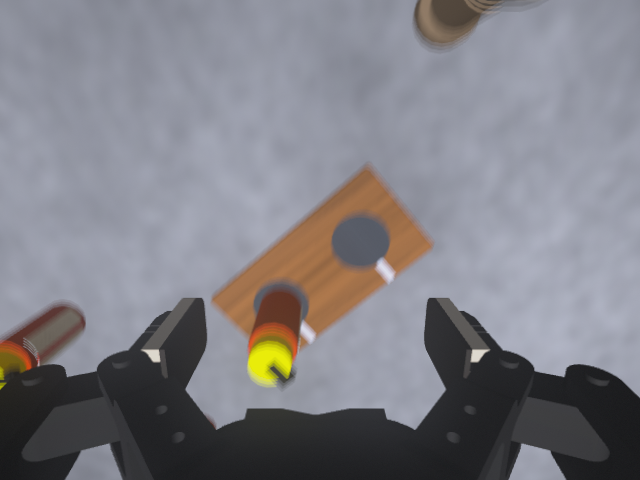

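Wrist view: the free disc is at (360,241) with its white mark going to (385,270). The board corners are at (369,163), (432,244) and (212,298). The picture is slightly motion-blurred, so I'll measure from a settled one.

```bash
cat >> h.py <<'E'
def board(p,uv0,z=.012):
    """disc centre (ellipse fit), board yaw from wood edges and disc->mark"""
    h=cv2.cvtColor(p["pixels"],cv2.COLOR_RGB2HSV).astype(int)
    w=(h[...,0]<20)&(h[...,1]>80)&(h[...,2]>60)
    x,y=map(int,uv0)
    bg=h[...,2]; d=(h[...,1]<80)&(bg<bg[y,x]+25)
    l=cv2.connectedComponents(d.astype(np.uint8),connectivity=4)[1]; m=l==l[y,x]
    c=max(cv2.findContours(m.astype(np.uint8),0,1)[0],key=len)[:,0]
    X=np.array([atz(p,q,z)[:2] for q in c.astype(float)])
    (cx,cy),r=cv2.minEnclosingCircle((X*1000).astype(np.float32)); e=cv2.fitEllipse((X*1000).astype(np.float32))
    print("disc",m.sum(),(round(cx,1),round(cy,1)),"r",round(r,1),"ell",np.round(e[0],1),np.round(e[1],1))
    C=np.array(e[0])/1000
    wh=(h[...,1]<60)&(h[...,2]>185)
    for cc,a,mm,s in comps(p,wh,15):
        P=atz(p,cc,z)[:2]-C
        if np.linalg.norm(P)<.06: print("mark",a,cc,"dist",np.linalg.norm(P),"yaw",np.degrees(np.arctan2(P[1],P[0])))
    # long edges: lines
    g=cv2.GaussianBlur(w.astype(np.uint8)*255,(3,3),0)
    L=cv2.HoughLinesP(cv2.Canny(g,50,150),1,np.pi/360,40,minLineLength=45,maxLineGap=6)
    for a in (L[:,0] if L is not None else []):
        A=atz(p,a[:2].astype(float),z);B=atz(p,a[2:].astype(float),z);v=(B-A)[:2];n=np.array([-v[1],v[0]])/np.linalg.norm(v)
        print("line",a,"len",np.linalg.norm(v).round(3),"yaw mod90",round((np.degrees(np.arctan2(v[1],v[0]))+45)%90-45,1),"dist C",round(float(n@(C-A[:2])),4))
    return C
E
python3 - <<'E'
from h import *
W=manip.read_camera("wrist");s=manip.state()
print(s["t"],s["ee_pos"],s["joint_vel"].round(2))
board(W,(360,241))
E
```

```text
3.0667 [0.4785 0.2858 0.2535] [ 0.01 -0.    0.   -0.    0.   -0.  ]
disc 2577 (532.6, 309.3) r 30.2 ell [532.6 309.2] [58.8 59.4]
mark 178 [384.9494 268.8708] dist 0.04155663765656235 yaw 14.621987807679506
line [212 295 345 183] len 0.184 yaw mod90 14.4 dist C -0.0554
line [317 334 433 245] len 0.158 yaw mod90 14.7 dist C 0.0531
line [370 165 432 241] len 0.102 yaw mod90 14.8 dist C -0.0551
line [229 280 366 165] len 0.185 yaw mod90 14.3 dist C -0.0557
line [  0 337  57 302] len 0.08 yaw mod90 4.9 dist C -0.1072
line [ 22 340  72 304] len 0.075 yaw mod90 8.8 dist C -0.1172
line [ 37 361  84 324] len 0.075 yaw mod90 11.4 dist C -0.1063
line [321 332 386 282] len 0.091 yaw mod90 14.8 dist C 0.054
line [ 38 354  83 316] len 0.074 yaw mod90 13.0 dist C -0.1213
line [369 165 433 244] len 0.106 yaw mod90 14.6 dist C -0.0541
```

Call:
play_rows:
  deltas:
    - [[-0.084, -0.174, 0], 0, 0]
    - [[-0.084, -0.174, 0], 0, 0]
    - [[-0.084, -0.174, 0], 0, 0]
    - [[-0.084, -0.174, 0], 0, 0]
    - [[-0.084, -0.174, 0], 0, 0]
    - [[-0.084, -0.174, 0], 0, 0]
    - [[-0.084, -0.174, 0], 0, 0]
    - [[-0.084, -0.174, 0], 0, 0]

```text
t: 3.73
ee_pos: [0.4762, -0.0247, 0.2537]
eef_rot: [[-0.898, 0.44, 0.001], [0.44, 0.898, 0.0], [-0.001, 0.001, -1.0]]
ft_force: [0.8, -0.4, 0.3]
opening: 0.0857
grasp_force: 0.0
```

Call:
play_rows:
  deltas:
    - [[0, 0, 0], 0, 0]
    - [[0, 0, 0], 0, 0]
    - [[0, 0, 0], 0, 0]

```text
t: 3.98
ee_pos: [0.4767, -0.0231, 0.2535]
eef_rot: [[-0.898, 0.441, 0.001], [0.441, 0.898, 0.001], [-0.0, 0.001, -1.0]]
ft_force: [-0.3, -0.3, 0.8]
opening: 0.0855
grasp_force: 0.0
```

```bash
cat >> h.py <<'E'
def cap(p,H,near=None):
    """caps at height H: rim circle centre + spout yaw"""
    for c,a,m,s in yellow(p,150):
        x=atz(p,c,H)[:2]
        if near is not None and np.linalg.norm(x-near)>.05: continue
        k=max(cv2.findContours(m.astype(np.uint8),0,1)[0],key=len)
        hull=cv2.convexHull(k)[:,0].astype(float)
        X=np.array([atz(p,q,H)[:2] for q in hull])*1000
        (cx,cy),r=cv2.minEnclosingCircle(X.astype(np.float32)); C=np.array([cx,cy])/1000
        v=p["pixels"].max(2); yy,xx=np.mgrid[:v.shape[0],:v.shape[1]]
        bb=cv2.boundingRect(k); B=[]
        for j in range(bb[1]-12,bb[1]+bb[3]+12):
            for i in range(bb[0]-12,bb[0]+bb[2]+12):
                if 0<=i<640 and 0<=j<480 and v[j,i]<70:
                    q=atz(p,(i,j),H)[:2]
                    if np.linalg.norm(q-C)<.021: B.append(q)
        B=np.array(B); d=B.mean(0)-C
        print("cap px",c,a,"C",C,"r",round(r,1),"spout yaw",np.degrees(np.arctan2(d[1],d[0])).round(1),"bar",len(B),np.linalg.norm(d).round(4))
E
python3 - <<'E'
from h import *
W=manip.read_camera("wrist");save(W,"w2.png");s=manip.state()
print(s["t"],s["ee_pos"],s["joint_vel"].round(2))
cap(W,.104)
for n in ["jar_tall","jar_tall_spout","jar_short_spout"]:
    for r in manip.spot_point(W,n)[:2]: print(n,np.round(r["uv"]),r["conf"],depth(W,r["uv"]))
E
```

```text
4.0333 [ 0.4767 -0.0227  0.2535] [ 0.01  0.   -0.   -0.    0.   -0.  ]
cap px [627.3806 194.5514] 1001 C [0.5575 0.1955] r 18.4 spout yaw nan bar 0 nan
cap px [312.3462 221.2454] 1508 C [ 0.4724 -0.0232] r 19.1 spout yaw 83.2 bar 7 0.0197
jar_tall [316. 196.] 0.55 [ 0.4581 -0.0147  0.0844]
jar_tall_spout [345. 222.] 0.92 [ 0.4826 -0.0019  0.1045]
jar_tall_spout [434. 328.] 0.52 [0.4929 0.015  0.2568]h.py:75: RuntimeWarning: Mean of empty slice.
  B=np.array(B); d=B.mean(0)-C
  ret = ret.dtype.type(ret / rcount)
```

View pics/w2.png

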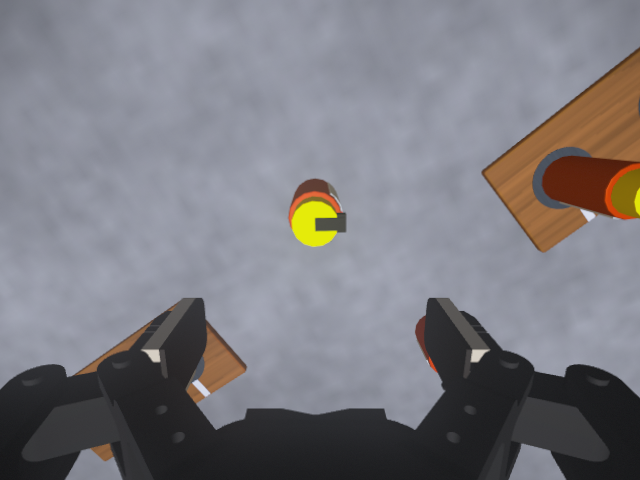

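The tall jar's cap is at (315,223) with its bar pointing right to the spout at (346,222). My dark threshold missed the bar, so I'll refine it.

```bash
sed -i 's/v\[j,i\]<70/v[j,i]<100 and np.ptp(p["pixels"][j,i].astype(int))<25/; s/(h\[...,2\]>120),amin)/(h[...,2]>190),amin)/' h.py
python3 - <<'E'
from h import *
W=manip.read_camera("wrist")
cap(W,.104,(.476,-.023))
a,b=atz(W,(315,224),.104),atz(W,(346.5,222.3),.104);d=b-a;print(a,b,np.degrees(np.arctan2(d[1],d[0])))
T=manip.read_camera("top")
o=np.array([.473,-.023,.104]);print(proj(T,o),proj(W,o),[hullc(m) for c,a,m,s in yellow(T)])
print([tri(W,proj(W,o),T,hullc(m)) for c,a,m,s in yellow(T)])
E
```

```text
cap px [311.2887 223.4628] 1344 C [ 0.4739 -0.0237] r 17.8 spout yaw 65.5 bar 329 0.0114
[ 0.4743 -0.0229  0.104 ] [ 0.4836 -0.001   0.104 ] 67.07969929877237
[322.7608 244.12  ] [314.1562 222.5435] []
[]
```

Call:
play_rows:
  deltas:
    - [[0.01, -0.008, 0.06], 0, 0]
    - [[0, 0, 0.14], 0, 0]
    - [[0, 0, 0.15], 0, 0]
    - [[0, 0, 0.15], 0, 0]
    - [[0, 0, 0.15], 0, 0]
    - [[0, 0, 0.15], 0, 0]
    - [[0, 0, 0.1], 0, 0]
    - [[0, 0, 0.05], 0, 0]

```text
t: 4.95
ee_pos: [0.4726, -0.0241, 0.0602]
eef_rot: [[-0.897, 0.441, -0.005], [0.441, 0.897, 0.001], [0.005, -0.001, -1.0]]
ft_force: [-0.1, -0.2, -0.4]
opening: 0.0854
grasp_force: 0.0
```

Call:
play_rows:
  deltas:
    - [[0, 0, 0], 0, 0]
    - [[0, 0, 0], 0, 1]
    - [[0, 0, 0], 0, 1]
    - [[0, 0, 0], 0, 1]
    - [[0, 0, 0], 0, 1]
    - [[0, 0, 0], 0, 1]
    - [[0, 0, 0], 0, 1]
    - [[0, 0, 0], 0, 1]

```text
t: 5.62
ee_pos: [0.4755, -0.0247, 0.0652]
eef_rot: [[-0.897, 0.442, 0.004], [0.442, 0.897, -0.0], [-0.003, 0.002, -1.0]]
ft_force: [-0.3, 1.2, 6.4]
opening: 0.0428
grasp_force: 60.5
```

Call:
play_rows:
  deltas:
    - [[0, 0, -0.05], 0, 1]
    - [[0, 0, -0.1], 0, 1]
    - [[0, 0, -0.15], 0, 1]
    - [[0, 0, -0.15], 0, 1]
    - [[0, 0, -0.15], 0, 1]
    - [[0, 0, -0.1], 0, 1]
    - [[0, 0, -0.05], 0, 1]
    - [[0, 0, 0], 0, 1]

```text
t: 6.28
ee_pos: [0.4751, -0.0249, 0.2161]
eef_rot: [[-0.897, 0.442, 0.005], [0.442, 0.897, -0.001], [-0.005, 0.002, -1.0]]
ft_force: [0.2, -1.0, 0.0]
opening: 0.043
grasp_force: 61.0
```

Call:
play_rows:
  deltas:
    - [[0, 0, 0], 0.0357, 1]
    - [[0, 0, 0], 0.0357, 1]
    - [[0, 0, 0], 0.0357, 1]
    - [[0, 0, 0], 0.0357, 1]
    - [[0, 0, 0], 0.0357, 1]
    - [[0, 0, 0], 0.0357, 1]
    - [[0, 0, 0], 0.0357, 1]
    - [[0, 0, 0], 0.0357, 1]

```text
t: 6.95
ee_pos: [0.4735, -0.0247, 0.2111]
eef_rot: [[-0.209, 0.978, -0.004], [0.978, 0.209, 0.0], [0.001, -0.003, -1.0]]
ft_force: [-0.2, -0.4, -0.8]
opening: 0.0428
grasp_force: 60.9
```

```bash
python3 - <<'E'
from h import *
W=manip.read_camera("wrist");W=manip.read_camera("wrist");save(W,"w3.png");s=manip.state()
print(s["t"],s["ee_pos"],s["eef_rot"],s["joint_vel"].round(2),s["opening"],s["ft_force"])
T=manip.read_camera("top")
z=s["ee_pos"][2]+.104-.0635
cap(W,z)
d=np.array([.533,.309,0])-s["ee_pos"];print("to disc, tool axes /0.2:",s["eef_rot"].T@np.array([d[0],d[1],0])/.2)
E
```

```text
7.05 [ 0.4736 -0.0247  0.2114] [[-0.2129  0.9771 -0.0032]
 [ 0.9771  0.2129  0.0005]
 [ 0.0011 -0.003  -1.    ]] [-0.   -0.   -0.01  0.    0.   -0.14] 0.04261835554925293 [ 0.568  -0.3508 -1.9557]
cap px [602.8697 205.5709] 1650 C [0.525  0.0397] r 5.6 spout yaw -40.6 bar 476 0.0041
cap px [303.8379 374.6667] 5788 C [ 0.4713 -0.0209] r 16.9 spout yaw 3.8 bar 1171 0.0095
to disc, tool axes /0.2: [ 1.5669  0.6456 -0.0002]
```

View pics/w3.png

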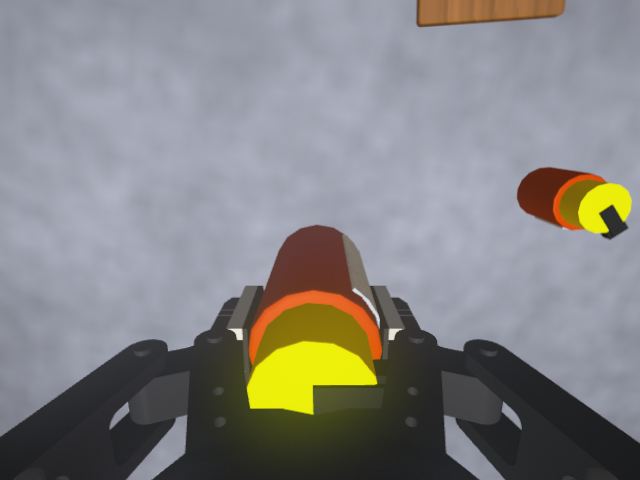

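The held jar's bar edge runs from about (314,386) to (380,386), nearly along tool y. I'll measure it for the yaw before going on.

```bash
python3 - <<'E'
from h import *
W=manip.read_camera("wrist");s=manip.state();z=s["ee_pos"][2]+.0405
print(s["eef_rot"][:,1])
g=W["pixels"].astype(int)
P=[]
for u in range(322,372,2):
    col=g[360:420,u,0]; 
    k=np.argmin(np.diff(col)); v=360+k+.5; P.append((u,v))
print(P[::6])
X=np.array([atz(W,q,z)[:2] for q in P]);a=np.polyfit(X[:,0],X[:,1],1);print("bar yaw",np.degrees(np.arctan(a[0])),np.std(X[:,1]-np.polyval(a,X[:,0])))
# vertical boundary bar start (jar axis) row 400
r=g[402,290:340,0];print("axis px",290+np.argmin(np.diff(r))+.5, atz(W,(290+np.argmin(np.diff(r))+.5,402),z), s["ee_pos"])
E
```

```text
[ 0.976   0.2176 -0.0021]
[(322, np.float64(384.5)), (334, np.float64(384.5)), (346, np.float64(384.5)), (358, np.float64(384.5)), (370, np.float64(384.5))]
bar yaw 12.692469100795982 1.1263740431256377e-06
axis px 312.5 [ 0.4722 -0.0238  0.2525] [ 0.4738 -0.0247  0.212 ]
```

Call:
play_rows:
  deltas:
    - [[0.19, 0.08, 0], 0, 1]
    - [[0.19, 0.08, 0], 0, 1]
    - [[0.19, 0.08, 0], 0, 1]
    - [[0.19, 0.08, 0], 0, 1]
    - [[0.19, 0.08, 0], 0, 1]
    - [[0.19, 0.08, 0], 0, 1]
    - [[0.19, 0.08, 0], 0, 1]
    - [[0.19, 0.08, 0], 0, 1]

```text
t: 7.82
ee_pos: [0.534, 0.3017, 0.2125]
eef_rot: [[-0.217, 0.976, -0.001], [0.976, 0.217, -0.0], [-0.0, -0.001, -1.0]]
ft_force: [0.4, -0.7, -1.7]
opening: 0.0429
grasp_force: 61.0
```

Call:
play_rows:
  deltas:
    - [[0, 0, 0], -0.009, 1]
    - [[0, 0, 0], 0, 1]
    - [[0, 0, 0], 0, 1]

```text
t: 8.07
ee_pos: [0.534, 0.2994, 0.2124]
eef_rot: [[-0.243, 0.97, -0.001], [0.97, 0.243, -0.001], [-0.001, -0.001, -1.0]]
ft_force: [-0.1, -0.2, -1.0]
opening: 0.0429
grasp_force: 61.3
```

```bash
python3 - <<'E'
from h import *
s=manip.state();d=np.array([.533,.309,0])-s["ee_pos"];print(s["ee_pos"],np.degrees(np.arctan2(*s["eef_rot"][[1,0],1])),"to disc m:",s["eef_rot"].T@np.array([d[0],d[1],0])-[.0008,-.0007,0], s["joint_vel"].round(2))
E
```

```text
[0.534  0.2994 0.2124] 14.07401697792125 to disc m: [ 0.0088  0.0021 -0.    ] [-0.03 -0.03  0.01  0.    0.    0.01]
```

Call:
play_rows:
  deltas:
    - [[0.044, 0.0105, 0], 0, 1]
    - [[0, 0, 0.06], 0, 1]
    - [[0, 0, 0.12], 0, 1]
    - [[0, 0, 0.13], 0, 1]
    - [[0, 0, 0.13], 0, 1]
    - [[0, 0, 0.11], 0, 1]
    - [[0, 0, 0.06], 0, 1]
    - [[0, 0, 0.03], 0, 1]

```text
t: 8.73
ee_pos: [0.5332, 0.3076, 0.0827]
eef_rot: [[-0.241, 0.971, -0.003], [0.971, 0.241, -0.002], [-0.001, -0.004, -1.0]]
ft_force: [0.5, 0.8, -0.0]
opening: 0.043
grasp_force: 61.3
```

Call:
play_rows:
  deltas:
    - [[0, 0, 0], 0, 1]
    - [[0, 0, 0], 0, 1]
    - [[0, 0, 0.01], 0, 1]

```text
t: 8.98
ee_pos: [0.5353, 0.3091, 0.0857]
eef_rot: [[-0.242, 0.97, 0.004], [0.97, 0.242, 0.002], [0.001, 0.004, -1.0]]
ft_force: [0.7, 0.2, 0.4]
opening: 0.043
grasp_force: 61.3
```

```bash
python3 - <<'E'
from h import *
W=manip.read_camera("wrist");save(W,"w4.png");s=manip.state();d=np.array([.533,.309,0])-s["ee_pos"];print(s["ee_pos"],s["ft_force"],np.degrees(np.arctan2(*s["eef_rot"][[1,0],1])),"to disc m:",s["eef_rot"].T@np.array([d[0],d[1],0])-[.0008,-.0007,0], s["joint_vel"].round(2))
E
```

```text
[0.535  0.309  0.0849] [ 0.2326  0.041  -1.5965] 13.980395530354718 to disc m: [-0.0003 -0.0012 -0.    ] [ 0.    0.01  0.01 -0.    0.01 -0.  ]
```

View pics/w4.png

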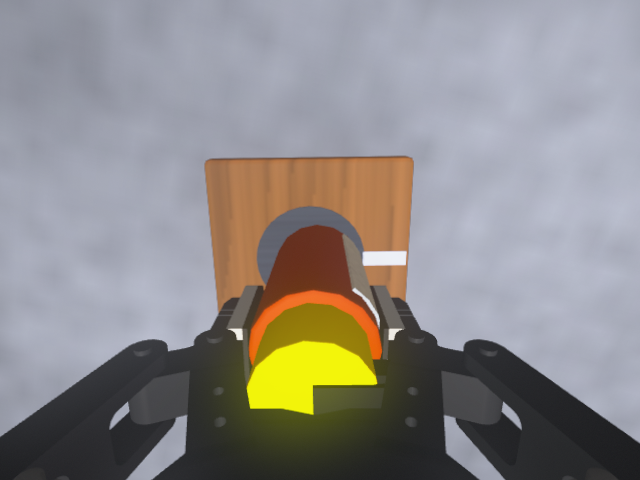

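The bar and the white mark are parallel, and the jar is about 1–2 mm to the +y side. I'll nudge it and creep down, watching the force.

Call:
play_rows:
  deltas:
    - [[0, -0.008, 0.01], 0, 1]
    - [[0, 0, 0.01], 0, 1]
    - [[0, 0, 0.005], 0, 1]
    - [[0, 0, 0], 0, 1]
    - [[0, 0, 0], 0, 1]

```text
t: 9.45
ee_pos: [0.5326, 0.3083, 0.0783]
eef_rot: [[-0.242, 0.97, -0.0], [0.97, 0.242, 0.0], [0.0, -0.0, -1.0]]
ft_force: [0.2, -0.6, -0.8]
opening: 0.0428
grasp_force: 61.3
```

Call:
play_rows:
  deltas:
    - [[0, 0, 0.005], 0, 1]
    - [[0, 0, 0.005], 0, 1]
    - [[0, 0, 0], 0, 1]
    - [[0, 0, 0], 0, 1]

```text
t: 9.78
ee_pos: [0.5328, 0.3085, 0.0772]
eef_rot: [[-0.242, 0.97, 0.001], [0.97, 0.242, 0.001], [0.0, 0.001, -1.0]]
ft_force: [-2.3, -1.3, 4.7]
opening: 0.0429
grasp_force: 61.4
```

Call:
play_rows:
  deltas:
    - [[0, 0, 0], 0, 0.6]
    - [[0, 0, 0], 0, 0]
    - [[0, 0, 0], 0, 0]
    - [[0, 0, 0], 0, 0]
    - [[0, 0, 0], 0, 0]
    - [[0, 0, 0], 0, 0]
    - [[0, 0, 0], 0, 0]

```text
t: 10.37
ee_pos: [0.5326, 0.3083, 0.0762]
eef_rot: [[-0.242, 0.97, -0.0], [0.97, 0.242, 0.0], [0.0, -0.0, -1.0]]
ft_force: [0.5, -0.0, 0.4]
opening: 0.0853
grasp_force: 0.0
```

Call:
play_rows:
  deltas:
    - [[0, 0, -0.05], 0, 0]
    - [[0, 0, -0.1], 0, 0]
    - [[0, 0, -0.15], 0, 0]
    - [[0, 0, -0.15], 0, 0]
    - [[0, 0, -0.15], 0, 0]
    - [[0, 0, -0.15], 0, 0]
    - [[0, 0, -0.12], 0, 0]
    - [[0, 0, 0], 0, 0]

```text
t: 11.03
ee_pos: [0.5339, 0.309, 0.2584]
eef_rot: [[-0.242, 0.97, 0.01], [0.97, 0.242, 0.005], [0.003, 0.011, -1.0]]
ft_force: [0.3, -0.1, 1.2]
opening: 0.0857
grasp_force: 0.0
```

```bash
python3 - <<'E'
from h import *
W=manip.read_camera("wrist");W=manip.read_camera("wrist");save(W,"w5.png");s=manip.state();print(s["t"],s["ee_pos"],s["eef_rot"][:,0],s["opening"])
cap(W,.116,(.533,.309))
d=np.array([.668,.032,0])-s["ee_pos"];print("short, tool /.2:",s["eef_rot"].T@np.array([d[0],d[1],0])/.2)
E
```

```text
11.1333 [0.5328 0.3084 0.2521] [-0.2417  0.9704  0.0007] 0.08543984690996292
cap px [311.799 227.812] 1463 C [0.5332 0.3097] r 17.8 spout yaw 15.9 bar 355 0.0114
short, tool /.2: [-1.5045  0.3217 -0.0001]
```

The tall jar is placed within about 1 mm and 1.3°. Next is the short jar.

Call:
play_rows:
  deltas:
    - [[-0.188, 0.04, 0], 0, 0]
    - [[-0.188, 0.04, 0], 0, 0]
    - [[-0.188, 0.04, 0], 0, 0]
    - [[-0.188, 0.04, 0], 0, 0]
    - [[-0.188, 0.04, 0], 0, 0]
    - [[-0.188, 0.04, 0], 0, 0]
    - [[-0.188, 0.04, 0], 0, 0]
    - [[-0.188, 0.04, 0], 0, 0]

```text
t: 11.8
ee_pos: [0.6674, 0.03, 0.2484]
eef_rot: [[-0.242, 0.97, -0.003], [0.97, 0.242, 0.0], [0.001, -0.003, -1.0]]
ft_force: [0.8, 0.6, -0.1]
opening: 0.0855
grasp_force: 0.0
```

Call:
play_rows:
  deltas:
    - [[0, 0, 0], 0, 0]
    - [[0, 0, 0], 0, 0]
    - [[0, 0, 0], 0, 0]
    - [[0, 0, 0], 0, 0]

```text
t: 12.13
ee_pos: [0.6669, 0.033, 0.2496]
eef_rot: [[-0.243, 0.97, -0.001], [0.97, 0.243, 0.0], [0.001, -0.001, -1.0]]
ft_force: [-0.3, 0.1, 0.7]
opening: 0.0855
grasp_force: 0.0
```

```bash
python3 - <<'E'
from h import *
W=manip.read_camera("wrist");s=manip.state();print(s["t"],s["ee_pos"],s["eef_rot"][:,0],s["joint_vel"].round(2),s["qpos"])
cap(W,.076,(.668,.032))
for r in manip.spot_point(W,"jar_short_spout")[:2]: print(r["uv"],r["conf"],atz(W,r["uv"],.0715),depth(W,r["uv"]))
E
```

```text
12.1833 [0.6669 0.0332 0.25  ] [-0.2433  0.9699  0.0004] [ 0.   -0.01 -0.01 -0.    0.   -0.  ] [-0.0057  0.4692  0.9159  0.0002  1.7572 -0.2514]
cap px [313.9607 217.9712] 1144 C [0.6667 0.0317] r 17.8 spout yaw -40.8 bar 271 0.0115
[329.5, 241.1] 0.75 [0.683  0.0158 0.0715] [0.6822 0.0178 0.0786]
```

Call:
play_rows:
  deltas:
    - [[-0.007, -0.003, 0.06], 0, 0]
    - [[0, 0, 0.14], 0, 0]
    - [[0, 0, 0.16], 0, 0]
    - [[0, 0, 0.17], 0, 0]
    - [[0, 0, 0.17], 0, 0]
    - [[0, 0, 0.17], 0, 0]
    - [[0, 0, 0.12], 0, 0]
    - [[0, 0, 0.06], 0, 0]

```text
t: 12.9
ee_pos: [0.6643, 0.0309, 0.0348]
eef_rot: [[-0.242, 0.97, -0.007], [0.97, 0.242, 0.0], [0.002, -0.007, -1.0]]
ft_force: [1.4, 0.5, -0.2]
opening: 0.0852
grasp_force: 0.0
```

Call:
play_rows:
  deltas:
    - [[0, 0, 0], 0, 0]
    - [[0, 0, 0], 0, 1]
    - [[0, 0, 0], 0, 1]
    - [[0, 0, 0], 0, 1]
    - [[0, 0, 0], 0, 1]
    - [[0, 0, 0], 0, 1]
    - [[0, 0, 0], 0, 1]
    - [[0, 0, 0], 0, 1]

```text
t: 13.57
ee_pos: [0.6685, 0.0304, 0.043]
eef_rot: [[-0.242, 0.97, 0.004], [0.97, 0.242, 0.0], [-0.001, 0.004, -1.0]]
ft_force: [-0.1, 0.1, 6.7]
opening: 0.0428
grasp_force: 61.7
```

Call:
play_rows:
  deltas:
    - [[0, 0, -0.05], 0, 1]
    - [[0, 0, -0.1], 0, 1]
    - [[0, 0, -0.17], 0, 1]
    - [[0, 0, -0.18], 0, 1]
    - [[0, 0, -0.18], 0, 1]
    - [[0, 0, -0.15], 0, 1]
    - [[0, 0, -0.05], 0, 1]
    - [[0, 0, 0], 0, 1]

```text
t: 14.23
ee_pos: [0.6682, 0.0303, 0.2209]
eef_rot: [[-0.242, 0.97, 0.007], [0.97, 0.242, 0.0], [-0.002, 0.007, -1.0]]
ft_force: [0.2, 0.2, -2.3]
opening: 0.0424
grasp_force: 61.1
```

Call:
play_rows:
  deltas:
    - [[-0.1455, -0.101, 0], 0, 1]
    - [[-0.1455, -0.101, 0], 0, 1]
    - [[-0.1455, -0.101, 0], 0, 1]
    - [[-0.1455, -0.101, 0], 0, 1]
    - [[-0.1455, -0.101, 0], 0, 1]
    - [[-0.1455, -0.101, 0], 0, 1]

```text
t: 14.73
ee_pos: [0.59, -0.1695, 0.2132]
eef_rot: [[-0.242, 0.97, -0.004], [0.97, 0.242, 0.002], [0.003, -0.004, -1.0]]
ft_force: [0.5, -0.8, -1.8]
opening: 0.0423
grasp_force: 61.3
```

Call:
play_rows:
  deltas:
    - [[-0.1455, -0.101, 0], 0, 1]
    - [[-0.1455, -0.101, 0], 0, 1]
    - [[-0.1455, -0.101, 0], 0, 1]
    - [[-0.1455, -0.101, 0], 0, 1]
    - [[-0.1455, -0.101, 0], 0, 1]
    - [[-0.1455, -0.101, 0], 0, 1]
    - [[0, 0, 0], 0, 1]
    - [[0, 0, 0], 0, 1]

```text
t: 15.4
ee_pos: [0.5146, -0.3683, 0.213]
eef_rot: [[-0.238, 0.971, -0.004], [0.971, 0.238, 0.003], [0.004, -0.003, -1.0]]
ft_force: [-0.3, 1.0, -1.2]
opening: 0.0426
grasp_force: 61.3
```

```bash
python3 - <<'E'
from h import *
W=manip.read_camera("wrist");W=manip.read_camera("wrist");save(W,"w6.png");s=manip.state();print(s["t"],s["ee_pos"],s["eef_rot"][:,0],s["joint_vel"].round(2))
R=manip.spot_point(W,"tray_short_spot")
for r in R[:2]: print(r["uv"],r["conf"],depth(W,r["uv"]))
print(proj(W,[.585,-.35,.012]))
if R: board(W,R[0]["uv"])
E
```

```text
15.5 [ 0.516  -0.3663  0.2141] [-0.2418  0.9703  0.0031] [ 0.02 -0.01 -0.01 -0.    0.   -0.  ]
[397.9, 214.6] 0.82 [ 0.5864 -0.3514  0.0136]
[396.5017 212.3078]
disc 3457 (588.6, -351.9) r 30.1 ell [ 588.6 -351.9] [58.9 59.4]
line [460 215 483  94] len 0.101 yaw mod90 9.6 dist C 0.0535
line [334 239 359   3] len 0.189 yaw mod90 8.9 dist C -0.0563
line [361   0 473   9] len 0.086 yaw mod90 9.6 dist C -0.1647
line [363 269 425 273] len 0.058 yaw mod90 10.0 dist C 0.0533
line [252 322 273 261] len 0.067 yaw mod90 -5.7 dist C -0.0936
line [448 275 458 225] len 0.048 yaw mod90 8.9 dist C 0.0535
```

View pics/w6.png

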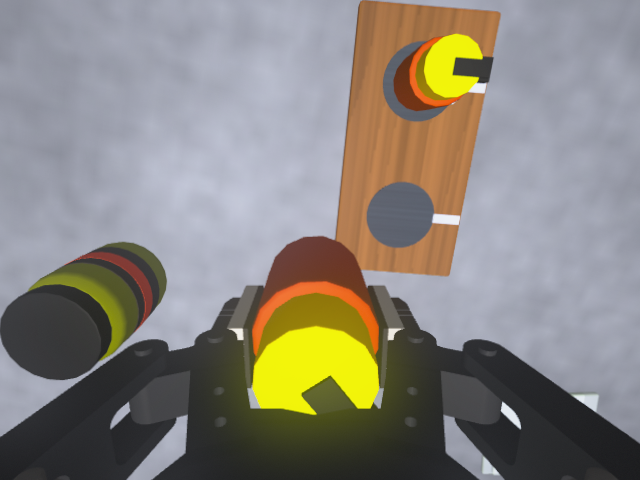

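The short disc is at (400,214) with its mark at (446,219). The held jar's bar slants from (330,378) down to the right. I'll turn it to the mark, then measure.

Call:
play_rows:
  deltas:
    - [[0, 0, 0], -0.0354, 1]
    - [[0, 0, 0], -0.0354, 1]
    - [[0, 0, 0], -0.0354, 1]
    - [[0, 0, 0], -0.0354, 1]
    - [[0, 0, 0], -0.0354, 1]
    - [[0, 0, 0], -0.0354, 1]
    - [[0, 0, 0], -0.0354, 1]
    - [[0, 0, 0], -0.0354, 1]

```text
t: 16.22
ee_pos: [0.5169, -0.3656, 0.2157]
eef_rot: [[-0.909, 0.416, -0.001], [0.416, 0.909, 0.001], [0.001, 0.0, -1.0]]
ft_force: [0.6, -0.4, -1.4]
opening: 0.0424
grasp_force: 61.3
```

Call:
play_rows:
  deltas:
    - [[0, 0, 0], 0, 1]
    - [[0, 0, 0], 0, 1]
    - [[0, 0, 0], 0, 1]

```text
t: 16.47
ee_pos: [0.5166, -0.3664, 0.216]
eef_rot: [[-0.905, 0.425, -0.0], [0.425, 0.905, 0.0], [0.0, 0.0, -1.0]]
ft_force: [-0.4, 0.3, -0.7]
opening: 0.0424
grasp_force: 61.3
```

```bash
python3 - <<'E'
from h import *
W=manip.read_camera("wrist");save(W,"w7.png");s=manip.state();z=s["ee_pos"][2]+.036
print(s["t"],s["ee_pos"],s["eef_rot"],s["joint_vel"].round(2))
h=cv2.cvtColor(W["pixels"],cv2.COLOR_RGB2HSV)
y=((h[...,0]>22)&(h[...,0]<36)&(h[...,1]>130)&(h[...,2]>190)).astype(np.uint8)*255
y[:340]=0
L=cv2.HoughLinesP(cv2.Canny(y,50,150),1,np.pi/360,12,minLineLength=14,maxLineGap=3)
for a in L[:,0]:
    A=atz(W,a[:2].astype(float),z);B=atz(W,a[2:].astype(float),z);v=B-A
    print(a,np.linalg.norm(v).round(4),"yaw",np.degrees(np.arctan2(v[1],v[0])).round(1))
d=np.array([.5886,-.3519,0])-s["ee_pos"];print("to disc /.2",s["eef_rot"].T@np.array([d[0],d[1],0])/.2)
E
```

```text
16.5167 [ 0.5165 -0.3666  0.2161] [[-0.9053  0.4249 -0.0002]
 [ 0.4249  0.9053  0.0003]
 [ 0.0002  0.0002 -1.    ]] [-0.01 -0.   -0.   -0.    0.   -0.01]
[275 339 355 339] 0.021 yaw 64.8
[260 407 281 407] 0.0058 yaw 64.7
[377 369 378 390] 0.0067 yaw -20.3
[284 408 312 413] 0.008 yaw 52.7
[253 367 268 343] 0.0084 yaw 124.4
[330 375 357 407] 0.0128 yaw 11.3
[314 385 329 375] 0.0051 yaw 102.8
[300 394 315 411] 0.0069 yaw 11.3
[301 396 315 413] 0.0068 yaw 9.3
[301 393 322 379] 0.0073 yaw 102.7
[252 389 252 373] 0.0051 yaw 152.2
[364 345 376 363] 0.0064 yaw 6.8
[371 406 377 391] 0.0051 yaw 138.4
[253 391 260 406] 0.0052 yaw -5.8
[356 407 370 407] 0.0039 yaw 65.0
to disc /.2 [-0.2952  0.2195 -0.    ]
```

Call:
play_rows:
  deltas:
    - [[-0.1476, 0.111, 0], 0.004, 1]
    - [[-0.1476, 0.111, 0], 0.004, 1]
    - [[0, 0, 0.08], 0, 1]
    - [[0, 0, 0.14], 0, 1]
    - [[0, 0, 0.16], 0, 1]
    - [[0, 0, 0.16], 0, 1]
    - [[0, 0, 0.14], 0, 1]
    - [[0, 0, 0.06], 0, 1]

```text
t: 17.18
ee_pos: [0.5868, -0.3508, 0.0627]
eef_rot: [[-0.894, 0.447, -0.006], [0.447, 0.894, 0.004], [0.008, 0.001, -1.0]]
ft_force: [-0.3, -0.0, -2.6]
opening: 0.0422
grasp_force: 61.3
```

Call:
play_rows:
  deltas:
    - [[0, 0, 0], 0, 1]
    - [[0, 0, 0], 0, 1]
    - [[0, 0, 0], 0, 1]
    - [[0, 0, 0], 0, 1]
    - [[0, 0, 0], 0, 1]

```text
t: 17.6
ee_pos: [0.5895, -0.3529, 0.0707]
eef_rot: [[-0.895, 0.446, 0.003], [0.446, 0.895, -0.002], [-0.004, -0.0, -1.0]]
ft_force: [0.4, 0.0, -0.8]
opening: 0.0426
grasp_force: 61.3
```

```bash
python3 - <<'E'
from h import *
W=manip.read_camera("wrist");save(W,"w8.png");s=manip.state()
print(s["t"],s["ee_pos"],s["ft_force"],s["eef_rot"][:,1],s["joint_vel"].round(2))
d=np.array([.5886,-.3519,0])-s["ee_pos"];print("to disc /.2",s["eef_rot"].T@np.array([d[0],d[1],0])/.2+[0,.0035,0])
E
```

```text
17.65 [ 0.5893 -0.3527  0.0701] [ 0.0683  0.6145 -0.7618] [ 0.446   0.895  -0.0003] [-0.    0.01  0.01  0.   -0.   -0.  ]
to disc /.2 [ 0.0048  0.0056 -0.    ]
```

View pics/w8.png

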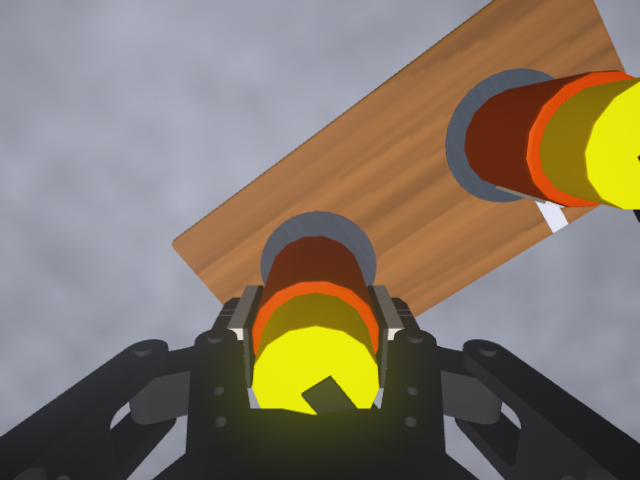

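The jar is centred over the disc (columns 261–376). I'll make a small correction, then creep down.

Call:
play_rows:
  deltas:
    - [[0.004, 0.004, 0.02], 0, 1]
    - [[0, 0, 0.02], 0, 1]
    - [[0, 0, 0.01], 0, 1]
    - [[0, 0, 0.01], 0, 1]
    - [[0, 0, 0], 0, 1]
    - [[0, 0, 0], 0, 1]

```text
t: 18.15
ee_pos: [0.5882, -0.3511, 0.056]
eef_rot: [[-0.895, 0.446, -0.0], [0.446, 0.895, 0.0], [0.0, 0.0, -1.0]]
ft_force: [-0.4, -0.5, -1.8]
opening: 0.0426
grasp_force: 61.4
```

Call:
play_rows:
  deltas:
    - [[0, 0, 0.006], 0, 1]
    - [[0, 0, 0.004], 0, 1]
    - [[0, 0, 0], 0, 1]
    - [[0, 0, 0], 0, 1]

```text
t: 18.48
ee_pos: [0.5885, -0.3514, 0.0551]
eef_rot: [[-0.895, 0.446, 0.001], [0.446, 0.895, -0.0], [-0.001, -0.0, -1.0]]
ft_force: [-2.7, 0.5, 3.6]
opening: 0.0429
grasp_force: 61.7
```

Contact at 3.6 N, so I'll release and retreat.

Call:
play_rows:
  deltas:
    - [[0, 0, 0], 0, 0.6]
    - [[0, 0, 0], 0, 0]
    - [[0, 0, 0], 0, 0]
    - [[0, 0, 0], 0, 0]
    - [[0, 0, 0], 0, 0]
    - [[0, 0, 0], 0, 0]
    - [[0, 0, 0], 0, 0]

```text
t: 19.07
ee_pos: [0.5883, -0.3512, 0.0541]
eef_rot: [[-0.895, 0.446, -0.0], [0.446, 0.895, 0.0], [0.0, 0.0, -1.0]]
ft_force: [-0.8, 0.2, 0.4]
opening: 0.0858
grasp_force: 0.0
```

Call:
play_rows:
  deltas:
    - [[0, 0, -0.05], 0, 0]
    - [[0, 0, -0.1], 0, 0]
    - [[0, 0, -0.15], 0, 0]
    - [[0, 0, -0.18], 0, 0]
    - [[0, 0, -0.18], 0, 0]
    - [[0, 0, -0.18], 0, 0]
    - [[0, 0, -0.12], 0, 0]
    - [[0, 0, 0], 0, 0]

```text
t: 19.73
ee_pos: [0.5895, -0.352, 0.2557]
eef_rot: [[-0.895, 0.446, 0.011], [0.446, 0.895, -0.007], [-0.013, -0.002, -1.0]]
ft_force: [0.4, -0.9, 1.2]
opening: 0.0852
grasp_force: 0.0
```

Call:
play_rows:
  deltas:
    - [[0, 0, 0], 0, 0]
    - [[0, 0, 0], 0, 0]
    - [[0, 0, 0], 0, 0]
    - [[0, 0, 0], 0, 0]

```text
t: 20.07
ee_pos: [0.5879, -0.351, 0.2444]
eef_rot: [[-0.895, 0.446, -0.003], [0.446, 0.895, 0.002], [0.003, 0.0, -1.0]]
ft_force: [0.4, -0.5, -0.1]
opening: 0.0854
grasp_force: 0.0
```

```bash
python3 - <<'E'
from h import *
W=manip.read_camera("wrist");s=manip.state();print(s["t"],s["ee_pos"],s["opening"],s["joint_vel"].round(2))
cap(W,.088,(.5886,-.3519))
S=manip.read_camera("scene");T=manip.read_camera("top");save(S,"s9.png")
E
```

```text
20.1167 [ 0.588  -0.351   0.2447] 0.0854098676549837 [ 0.   -0.   -0.01  0.    0.   -0.  ]
cap px [313.2249 220.8347] 1307 C [ 0.5861 -0.3516] r 17.9 spout yaw 9.8 bar 304 0.0114
```

View pics/s9.png

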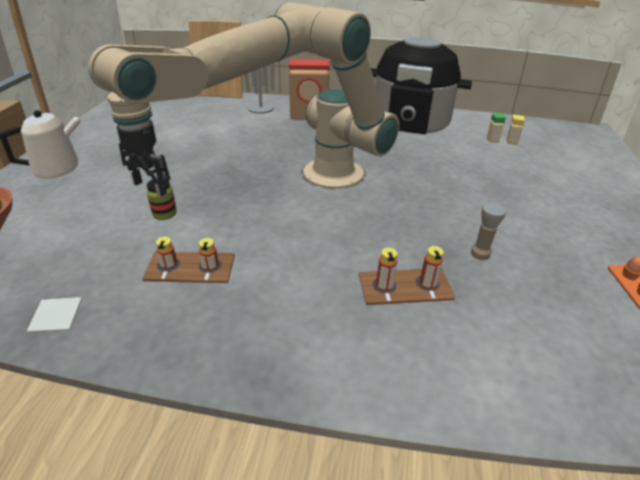

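Both jars stand on their discs, at about (165,253) and (432,268), with spouts along the marks. The short jar is about 2.5 mm from centre and 0.3° off in yaw, and nothing else has moved.

```bash
python3 -c "
from cell import manip; print(manip.job_done())"
```

```text
the job is handed in; nothing more can be done
None
```

The job is handed in, with no verdict returned: by my measurements the tall jar stands about 1 mm and 1.3° off its disc and mark, the short jar about 2.5 mm and 0.3°, and the final picture shows the other jars and the mill where they were.

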